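# Level a wheel-balancing stand until it no longer rocks

### The arm

A 7-joint arm with a two-finger parallel gripper is mounted at the origin on a cart in front of the work surface, level with it; the furniture and walls round the work are solid. World frame = base frame: x ahead of the robot, y to its left, z up, the work surface at z = 0. Lengths are in m, angles in rad, forces in N, time in s.
With the tool pointing down it reaches from about 0.4 to 0.85 m from the base axis. Payload 10.4 kg.
Tool frame: the origin (TCP) lies midway between the tips of the shut fingers; the grasp point (between the pads) lies 19 mm behind it; z points along the fingers, x is the direction in which the jaws open and shut, and the axes are right-handed (so a half turn about z gives the same grasp; the last joint's range is limited). The gripper opens to 87 mm and grips with 3 to 60 N. Pads are 19 mm wide; open, the fingers measure 117 mm over their backs; the gripper's body (75 mm by 190 mm) begins 51 mm behind the grasp point.
Start: joints at [-1.339, 0.332, -0.065, 1.46, 0.022, 1.35, -0.088], TCP at [0.158, 0.605, 0.223] pointing down, gripper open.
Joint ranges: [-2.6, 2.6], [-0.5, 2.12], [-1.47, 1.34], [0.16, 2.42], [-1.27, 4.41], [0.06, 2.06], [-2.6, 2.6]. Speed limits (rad/s): [2.22, 2.22, 2.79, 2.79, 3.14, 3.14, 3.14].

### API

Orientations are given as a unit quaternion [x, y, z, w].
In Python, from bench import r gives the robot as it stands. The module is installed in compiled form; this text tells all that it offers.
- The arm moves only by the tool play_rows, never from a script. Its argument "commands" is a list of rows, each a list of 7 numbers: the shift along the world's x, y, z in cm, then the turn, a rotation vector about the world's x, y, z in rad, then the finger opening in cm, from 0 to 8.7. A call has 1 to 20 rows; each row shifts and turns the commanded pose from where the row before left it; what a row does not reach is not made up. A row lasts 1/8 s, in which the tool goes at most 62.5 mm and 10.7 degrees, less where a joint would pass 70% of its speed; a pose out of reach is approached as far as the arm can. A call is refused whole if a number of a shift passes 6.25 or a number of a turn 0.188, either way. A call with a gripper value outside its range is refused whole. The fingers move at their own pace and stop on an object; "grip_force" is the grip in N (left out, the last holds). Time passes only in rows, so rows that do not move let the fingers close. It gives the time, the measured TCP pose, the force and the opening at its end, in the units of the state.
- r.read_state(): the state, without advancing time (a new reading comes with each control period).
- r.camera(name): name is "scene" or "top" or "wrist"; returns a dict with "img" (480x640x3 uint8, red, green, blue), "K" (3x3 intrinsics, pixels), "camera_from_world" (4x4, takes a point from world to camera coordinates). Camera axes: x right, y down, z forward; pixel columns grow to the right and rows downward; lengths in m; the calibration is good to about 2 mm. The wrist camera is an equidistant fisheye: a pixel r from the principal point sees the ray r / f radians off the axis. A picture is of the moment at which its call begins. There is no depth.
- r.close_job(): hands the job in, once; it reports no verdict.
The state is a dict: "time": time; "joint_positions": joint angles; "joint_vel": joint speeds; "joint_torque": joint torques, N m; "ee_pos": TCP position; "eef_rot": TCP orientation; "ft_force": force on the tool from outside, world axes, zero at the start; "torque": the same for the moment, N m; "width": finger opening in m.
Only numpy, scipy, OpenCV 4.12 (cv2) and the standard library are available. Lean on these libraries where they do the work, as an engineer would, in place of code of your own. Each camera call takes 0.05 s, during which the arm holds its last target. There are 200 camera calls.

### The job

The wheel-balancing stand on the bench leans towards the front and rocks from corner to corner. Turn the two knurled levelling screws at its front until the bubble in its vial lies between the two black rings and all four feet carry a fair share of the weight, so that no corner gives when it is pressed. Do it gently: do not lean hard on the stand, do not shift it about, and leave the other things on the bench alone.

Things in the scene. Friction and masses are not known exactly. Their poses are not given: they have to be found in the camera images.
- stand: Wheel-balancing stand: grey cast frame, 0.26 m long, 0.22 m wide, with two steel bars 86 mm high; loose, about 4.4 kg (a fifth more or less). Origin between its feet, level with the rear soles; x to its rear, y left, z up. Rear feet fixed, front feet are screws, 220 mm ahead of them. At the start it leans to the robot and stands on the rear feet and one screw; the other hangs 1 to 3 mm clear of its pad.
- bubble (a joint): Travel (m) of the 10 mm bubble in the level vial lying fore and aft on the middle of the front rail: 0 in the middle, negative to the rear (front too low), positive to the robot (front too high). 0.6 mm for each mrad of lean, so 2.7 mm for each mm that the front is too low. It lies between the two black rings from -0.0042 to 0.0042. Settles in 1.5 s.
- knob_left (a point): Point on the axis of the front left (+y) levelling screw, 125 mm ahead of the stand's origin, 90 mm to the side. Round knurled steel knob, 37 mm across, 22 mm high, its half height within 3 mm of this point; bare screw for 25 mm below. Clockwise from above drives the screw and knob down through the stand, 8 mm a turn, raising this corner once its end bears on the pad. It takes about 0.1 N m.
- knob_right (a point): The same on the front right (-y) screw. Up to 0.75 turns are needed; travel is enough; a screw stays as left. Nothing but the stand's bars (86 mm high, 75 mm off the axis) stands near a knob. Pressing down the knob of the screw that hangs clear takes 3 to 6 N to start it; the corner then goes down by the gap and stops as the screw meets its pad.
- pad_1: Round steel pad with a rubber sole, 44 mm across, fixed on the bench under one of the two levelling screws. The two pads are odd ones, 5 to 8 mm thick, and either may lie under either screw. Once a screw touches its pad, about 0.8 mm more of it (a tenth of a turn) shares the weight evenly; twice that lifts the other screw. Origin at the centre of its underside.
- pad_2: Round steel pad with a rubber sole, 44 mm across, fixed on the bench under one of the two levelling screws. The two pads are odd ones, 5 to 8 mm thick, and either may lie under either screw. Once a screw touches its pad, about 0.8 mm more of it (a tenth of a turn) shares the weight evenly; twice that lifts the other screw. Origin at the centre of its underside.
- rear_foot_left: Rubber foot, 25 mm across, 21 mm high, fixed under the stand's rear left (+y) corner (95 mm behind the stand's origin, 90 mm to the side), standing on the bench. It gives about 0.3 mm under 10 N. Origin at the centre of its sole.
- rear_foot_right: Rubber foot, 25 mm across, 21 mm high, fixed under the stand's rear right (-y) corner (95 mm behind the stand's origin, 90 mm to the side), standing on the bench. It gives about 0.3 mm under 10 N. Origin at the centre of its sole.
- gear_wheel: Steel spur gear, 117 mm across, 28 mm high, lying on the bench to the right of the stand; a bystander. Origin at the centre of its underside.
- bearing: Ball bearing, 70 mm across, 20 mm high, lying to the left of the stand; a bystander. Origin at the centre of its underside.
- driver_red: Screwdriver with a red handle, 200 mm long, lying to the right; a bystander. Origin at the middle of its underside.

How it is judged:
At the end, for the whole second after the job is handed in: Each of the four feet (the two rear feet on the bench, the two screws on their pads) carries more than 2 N of the stand's weight (an even share is about 10 N), the stand is level within 7 mrad (bubble between the rings) and it is at rest (contact force between each of pad_1, pad_2 and stand above 2 N and contact force between each of rear_foot_left, rear_foot_right and anything else above 2 N and angle between stand's own z axis and vertical below 0.007 rad and linear speed of stand below 0.01 m/s and angular speed of stand below 0.05 rad/s); the robot touches nothing.
It fails at once if the stand is shifted by more than 20 mm (distance of stand from where it was at the start of the episode above 0.02 m).
It fails at once if the stand is leaned on, so that one foot is pressed down with more than 60 N (one carries about 25 N while it rocks) (contact force between any of pad_1, pad_2 and stand above 60 N or contact force between any of rear_foot_left, rear_foot_right and anything else above 60 N).
It fails at once if the gear wheel is pushed more than 20 mm (distance of gear_wheel from where it was at the start of the episode above 0.02 m).
It fails at once if the bearing is pushed more than 20 mm (distance of bearing from where it was at the start of the episode above 0.02 m).
It fails at once if the driver red is pushed more than 20 mm (distance of driver_red from where it was at the start of the episode above 0.02 m).
It also fails if it takes over 72 s, if anything falls off the work surface, if the arm or the gripper's body presses on something with over 40 N, if the wrist force passes 120 N, or if a joint passes its speed limit or range.

## Working session

There is one attempt and no reset: what is moved stays moved. The work goes in short steps, Python scripts to look and compute and a tool call to move; the robot and the scene stay as the last step left them, time stands still between calls to the robot, and variables do not carry over. Pictures are saved under pics/ and viewed, about 8 in all and at most 12, crops included, and the job is handed in when it is done.

Besides the shell and the picture viewer there is one more tool, called as name(argument=value, ...), one argument or row to a line, values as JSON. play_rows: Moves the arm, as the interface text tells. Its arguments: {"type":"object","properties":{"commands":{"type":"array","items":{"type":"array","items":{"type":"number"}}},"grip_force":{"type":"number"}},"required":["commands"]}

```bash
mkdir -p pics; python3 - <<'E'
from bench import r
import cv2,numpy as np
np.set_printoptions(precision=4,suppress=True)
for n in ["top","scene"]:
    c=r.camera(n); cv2.imwrite(f"pics/{n}0.png",c["img"][:,:,::-1]); print(n,c["K"],c["camera_from_world"])
s=r.read_state(); print(s)
E
```

```text
top [[506.0843   0.     313.9532]
 [  0.     506.0843 245.5961]
 [  0.       0.       1.    ]] [[-0.0231 -0.9997 -0.0115  0.0709]
 [-0.9864  0.0246 -0.1624  0.6135]
 [ 0.1626  0.0076 -0.9867  1.3597]
 [ 0.      0.      0.      1.    ]]
scene [[527.4613   0.     318.0364]
 [  0.     527.4613 236.6535]
 [  0.       0.       1.    ]] [[ 0.4996 -0.8661 -0.0168 -0.2352]
 [-0.6054 -0.3352 -0.7219  0.4408]
 [ 0.6196  0.3708 -0.6918  1.0933]
 [ 0.      0.      0.      1.    ]]
{'time': 0.1, 'joint_positions': array([-1.3386,  0.3328, -0.0647,  1.4609,  0.0216,  1.3499, -0.0885]), 'joint_vel': array([ 0.0001, -0.002 , -0.0013,  0.0005,  0.0026, -0.0025, -0.0002]), 'joint_torque': array([  0.0011, -62.4541,   0.0244, -39.072 ,  -0.0615,   0.0367,
         0.0001]), 'ee_pos': array([0.1575, 0.6045, 0.2218]), 'eef_rot': array([ 0.7912,  0.6116, -0.0005,  0.0004]), 'ft_force': array([ 0.0929, -0.5131,  0.0174]), 'torque': array([-0.0402,  0.0366, -0.0306]), 'width': 0.0869803398083527}
```

View pics/top0.png

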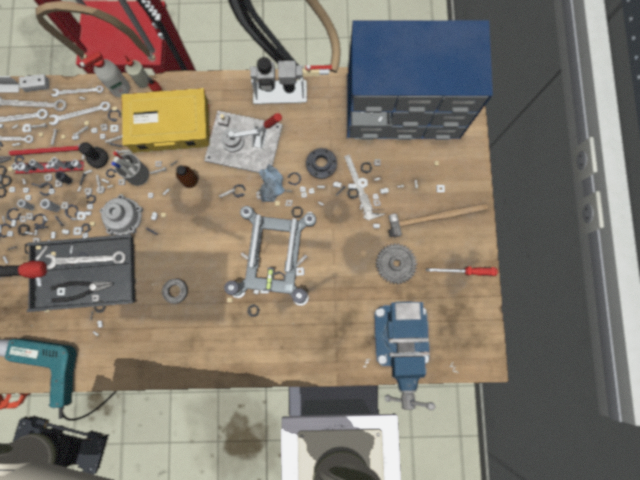

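View pics/scene0.png

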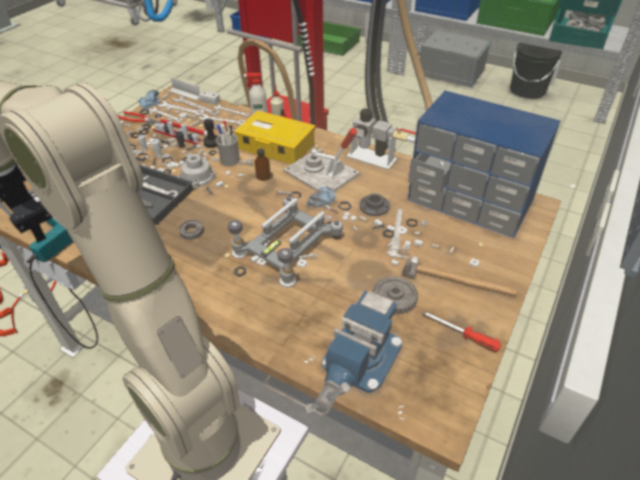

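Top view: the stand sits at about (272,255), with the left knob near (236,288), the right knob near (301,295) and the vial near (270,278). In the scene view the knobs are near (236,228) and (287,256). Next I'll enlarge both and triangulate.

```bash
cat > h.py <<'E'
import numpy as np, cv2
from bench import r
np.set_printoptions(precision=4,suppress=True)
def ray(c,u,v):
    T=c["camera_from_world"];R=T[:3,:3];o=-R.T@T[:3,3]
    d=R.T@np.linalg.inv(c["K"])@np.array([u,v,1.]);return o,d/np.linalg.norm(d)
def plane(c,u,v,z):
    o,d=ray(c,u,v);return o+d*(z-o[2])/d[2]
def tri(rays):
    A=sum(np.eye(3)-np.outer(d,d) for o,d in rays);b=sum((np.eye(3)-np.outer(d,d))@o for o,d in rays)
    return np.linalg.solve(A,b)
E
python3 - <<'E'
from h import *
t=r.camera("top");s=r.camera("scene")
for a,b in [((236,288),(236,228)),((301,295),(287,256))]: 
    print(tri([ray(t,*a),ray(s,*b)]))
a=cv2.resize(t["img"][200:310,210:330],None,fx=5,fy=5,interpolation=2)[:,:,::-1]
b=cv2.resize(s["img"][185:295,215:355][:, :40+100],None,fx=5,fy=5,interpolation=2)[:,:,::-1]
cv2.imwrite("pics/t1.png",a);cv2.imwrite("pics/s1.png",b)
E
```

```text
[0.4963 0.2666 0.1032]
[0.4755 0.0929 0.0999]
```

View pics/t1.png

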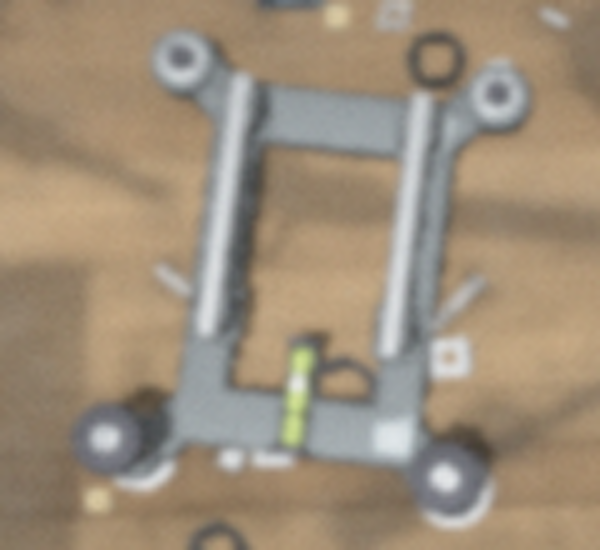

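View pics/s1.png

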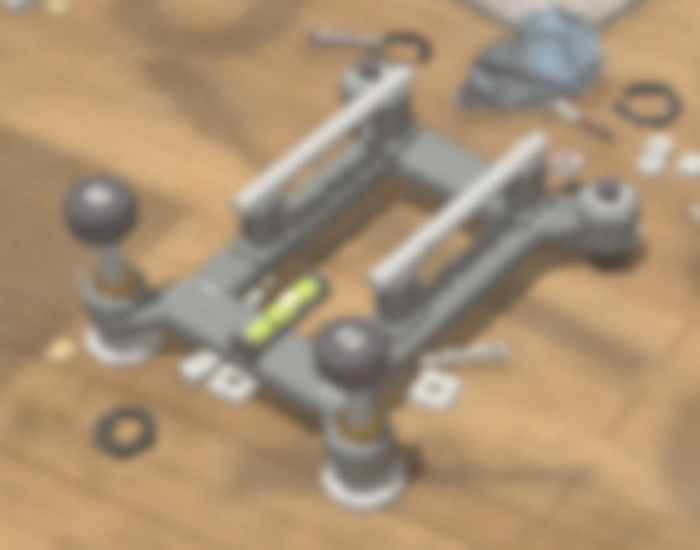

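Enlarged, the left knob is at (232.0,287.6) top and (235.2,227.0) scene. The right knob is at (299.8,295.6) top and (285.4,255.6) scene. The bubble shows as a bright spot well to the rear of the vial.

```bash
python3 - <<'E'
from h import *
t=r.camera("top");s=r.camera("scene")
P=[]
for a,b in [((232,287.6),(235.2,227)),((299.8,295.6),(285.4,255.6)),((246.6,211.6),(289.2,199.4)),((309.6,219),(336.5,223))]:
    p=tri([ray(t,*a),ray(s,*b)]);P.append(p);print(p)
print(np.linalg.norm(P[0]-P[1]), np.linalg.norm(P[0]-P[2]))
d=P[0]-P[1];print("yaw",np.arctan2(-d[0],d[1]))
from scipy.spatial.transform import Rotation as R
print(R.from_quat(r.read_state()["eef_rot"]).as_matrix())
E
```

```text
[0.4996 0.2756 0.1   ]
[0.4737 0.0963 0.1013]
[0.7173 0.2429 0.0518]
[0.6907 0.0658 0.0546]
0.18121587711034381 0.22539144036641018
yaw -0.14343559894525235
[[ 0.252   0.9677 -0.0001]
 [ 0.9677 -0.252  -0.0004]
 [-0.0005  0.     -1.    ]]
```

play_rows(
  commands=[
    [2.85, -2.74, 0, 0, 0, 0.125, 8.7],
    [2.85, -2.74, 0, 0, 0, 0.125, 8.7],
    [2.85, -2.74, 0, 0, 0, 0.125, 8.7],
    [2.85, -2.74, 0, 0, 0, 0.125, 8.7],
    [2.85, -2.74, 0, 0, 0, 0.125, 8.7],
    [2.85, -2.74, 0, 0, 0, 0.125, 8.7],
    [2.85, -2.74, 0, 0, 0, 0.125, 8.7],
    [2.85, -2.74, 0, 0, 0, 0.125, 8.7],
    [2.85, -2.74, 0, 0, 0, 0.125, 8.7],
    [2.85, -2.74, 0, 0, 0, 0.125, 8.7],
    [2.85, -2.74, 0, 0, 0, 0.125, 8.7],
    [2.85, -2.74, 0, 0, 0, 0.125, 8.7],
    [0, 0, 0, 0, 0, 0, 8.7],
    [0, 0, 0, 0, 0, 0, 8.7],
  ],
)

```text
time: 2.05
ee_pos: [0.4991, 0.2766, 0.2225]
eef_rot: [0.162, 0.987, 0.0, -0.0]
ft_force: [-0.0, 0.8, 0.3]
width: 0.0867
```

```bash
python3 - <<'E'
from h import *
s=r.read_state();print(s)
c=r.camera("wrist");cv2.imwrite("pics/w1.png",c["img"][:,:,::-1]);print(c["K"],c["camera_from_world"])
E
```

```text
{'time': 2.05, 'joint_positions': array([-0.6727,  0.2097,  0.101 ,  1.6161, -0.0222,  1.3171,  2.2469]), 'joint_vel': array([-0.0155, -0.0024, -0.0139,  0.0036,  0.0005,  0.0011,  0.0007]), 'joint_torque': array([  1.6431, -52.9317,   2.6588, -38.7845,   0.2589,   0.0346,
         0.1278]), 'ee_pos': array([0.4991, 0.2766, 0.2225]), 'eef_rot': array([ 0.1624,  0.9867,  0.0001, -0.0003]), 'ft_force': array([-0.0412,  0.8069,  0.2597]), 'torque': array([0.0712, 0.0921, 0.0107]), 'width': 0.08674003946077102}
[[371.6483   0.     327.4468]
 [  0.     371.6483 240.9211]
 [  0.       0.       1.    ]] [[-0.9474  0.32    0.0012  0.3839]
 [ 0.3095  0.9153  0.2578 -0.4384]
 [ 0.0814  0.2446 -0.9662  0.2819]
 [ 0.      0.      0.      1.    ]]
```

View pics/w1.png

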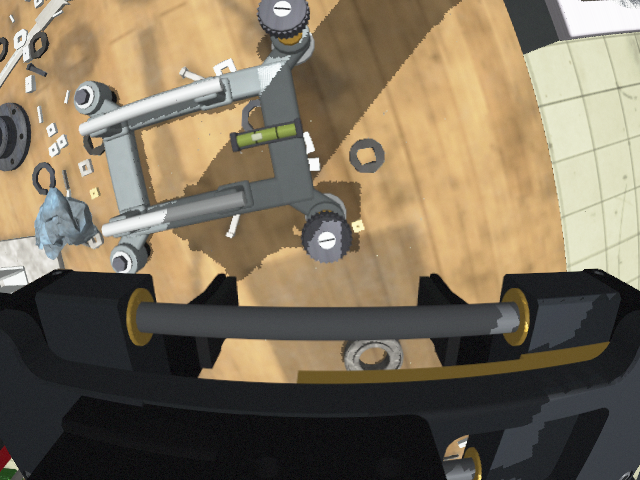

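Wrist view: left knob top at (327,240), right knob at (283,9), vial from (234,140) to (300,129). The bubble at about (256,136) is well to the rear. I'll crop the vial and refine the knob position.

```bash
cat >> h.py <<'E'
def fray(c,u,v):
    K=c["K"];x=(u-K[0,2])/K[0,0];y=(v-K[1,2])/K[1,1];th=np.hypot(x,y)
    d=np.array([x,y,0])/max(th,1e-9)*np.sin(th);d[2]=np.cos(th)
    T=c["camera_from_world"];R=T[:3,:3];return -R.T@T[:3,3],R.T@d
def fplane(c,u,v,z):
    o,d=fray(c,u,v);return o+d*(z-o[2])/d[2]
def rect(c,center,yaw,z,half=(.05,.012),ppm=8000):
    # top-down resample of plane z around center; columns run along stand +x (to the rear)
    w,h=int(2*half[0]*ppm),int(2*half[1]*ppm)
    a,b=np.meshgrid((np.arange(w)-w/2)/ppm,(h/2-np.arange(h))/ppm)
    e=np.array([np.cos(yaw),np.sin(yaw)]);n=np.array([-e[1],e[0]])
    P=np.stack([center[0]+a*e[0]+b*n[0],center[1]+a*e[1]+b*n[1],np.full_like(a,z)],-1)
    T=c["camera_from_world"];q=P@T[:3,:3].T+T[:3,3]
    rr=np.hypot(q[...,0],q[...,1]);th=np.arctan2(rr,q[...,2]);K=c["K"]
    return cv2.remap(c["img"],(K[0,0]*th*q[...,0]/rr+K[0,2]).astype(np.float32),(K[1,1]*th*q[...,1]/rr+K[1,2]).astype(np.float32),1)
E
python3 - <<'E'
from h import *
c=r.camera("wrist")
print("knobL",fplane(c,327.5,240,.11),"knobR",fplane(c,283,9,.11))
P=fplane(c,256,136,.05);Q=fplane(c,234,140,.05);S=fplane(c,300,129,.05);print(P,Q,S)
m=(Q+S)/2
im=rect(c,m,-.143,.05)
cv2.imwrite("pics/v1.png",im[:,:,::-1])
a=cv2.resize(c["img"][105:165,215:315],None,fx=8,fy=8,interpolation=2)[:400]
cv2.imwrite("pics/v1.png",np.vstack([a,im])[:,:,::-1])
E
```

```text
knobL [0.4991 0.2789 0.11  ] knobR [0.4737 0.0996 0.11  ]
[0.5341 0.1816 0.05  ] [0.5546 0.1777 0.05  ] [0.4946 0.1892 0.05  ]
```

View pics/v1.png

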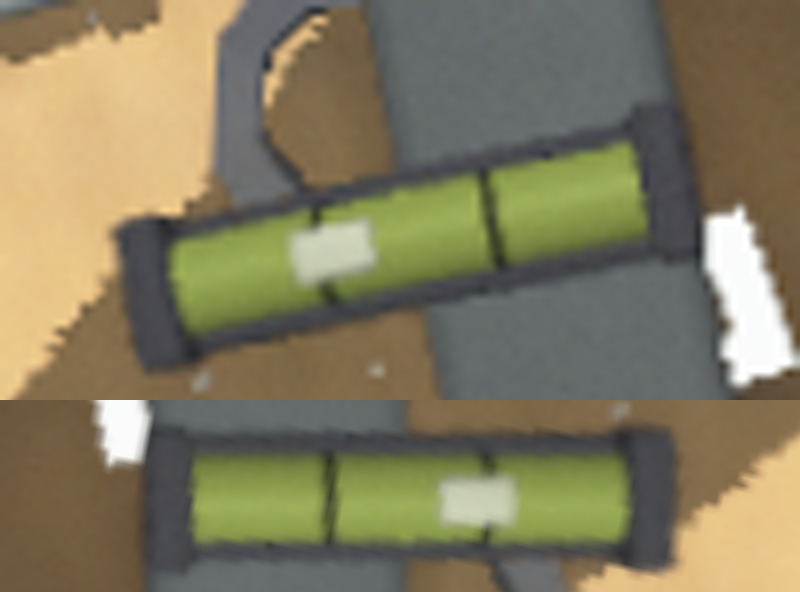

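The bubble is about 8.2 mm to the rear, so the front is about 3.0 mm low. I'll grip the left knob next and test how it gives.

play_rows(
  commands=[
    [0, 0, -3, 0, 0, 0, 8.7],
    [0, 0, -3, 0, 0, 0, 8.7],
    [0, 0, -3, 0, 0, 0, 8.7],
    [0, 0, -3, 0, 0, 0, 8.7],
    [0, 0, -2.25, 0, 0, 0, 8.7],
    [0, 0, 0, 0, 0, 0, 8.7],
  ],
)

```text
time: 2.9
ee_pos: [0.4979, 0.2763, 0.0787]
eef_rot: [0.161, 0.987, -0.001, -0.001]
ft_force: [0.6, -0.3, -0.7]
width: 0.0873
```

play_rows(
  commands=[
    [0, 0, 0, 0, 0, 0, 3],
    [0, 0, 0, 0, 0, 0, 3],
    [0, 0, 0, 0, 0, 0, 3],
    [0, 0, 0, 0, 0, 0, 3],
    [0, 0, 0, 0, 0, 0, 3],
    [0, 0, 0, 0, 0, 0, 3],
  ],
  grip_force=15,
)

```text
time: 3.65
ee_pos: [0.4997, 0.276, 0.0801]
eef_rot: [0.162, 0.987, -0.0, 0.0]
ft_force: [2.1, -0.3, -0.1]
width: 0.0365
```

Gripped cleanly. Now pressing gently in 0.5 mm steps.

play_rows(
  commands=[
    [0, 0, -0.05, 0, 0, 0, 3],
    [0, 0, -0.05, 0, 0, 0, 3],
    [0, 0, 0, 0, 0, 0, 3],
    [0, 0, 0, 0, 0, 0, 3],
  ],
)

```text
time: 4.15
ee_pos: [0.4997, 0.2762, 0.0793]
eef_rot: [0.162, 0.987, 0.0, 0.0]
ft_force: [0.0, -0.5, 3.7]
width: 0.0365
```

play_rows(
  commands=[
    [0, 0, -0.05, 0, 0, 0, 3],
    [0, 0, 0, 0, 0, 0, 3],
    [0, 0, 0, 0, 0, 0, 3],
  ],
)

```text
time: 4.53
ee_pos: [0.4996, 0.2764, 0.0788]
eef_rot: [0.162, 0.987, 0.0, 0.0]
ft_force: [-0.2, 0.4, 6.0]
width: 0.0364
```

play_rows(
  commands=[
    [0, 0, -0.05, 0, 0, 0, 3],
    [0, 0, 0, 0, 0, 0, 3],
    [0, 0, 0, 0, 0, 0, 3],
  ],
)

```text
time: 4.9
ee_pos: [0.4996, 0.2765, 0.0784]
eef_rot: [0.162, 0.987, 0.0, 0.0]
ft_force: [-1.1, 0.5, 5.9]
width: 0.0366
```

play_rows(
  commands=[
    [0, 0, -0.05, 0, 0, 0, 3],
    [0, 0, 0, 0, 0, 0, 3],
    [0, 0, 0, 0, 0, 0, 3],
  ],
)

```text
time: 5.28
ee_pos: [0.4995, 0.2767, 0.0779]
eef_rot: [0.162, 0.987, 0.0, 0.0]
ft_force: [-0.2, 0.9, 5.4]
width: 0.0362
```

play_rows(
  commands=[
    [0, 0, -0.05, 0, 0, 0, 3],
    [0, 0, 0, 0, 0, 0, 3],
    [0, 0, 0, 0, 0, 0, 3],
  ],
)

```text
time: 5.65
ee_pos: [0.4996, 0.2768, 0.0777]
eef_rot: [0.162, 0.987, 0.001, 0.0]
ft_force: [-2.3, 1.5, 9.6]
width: 0.0367
```

play_rows(
  commands=[
    [0, 0, -0.05, 0, 0, 0, 3],
    [0, 0, 0, 0, 0, 0, 3],
    [0, 0, 0, 0, 0, 0, 3],
  ],
)

```text
time: 6.02
ee_pos: [0.4996, 0.277, 0.0775]
eef_rot: [0.162, 0.987, 0.001, 0.0]
ft_force: [-3.1, 0.2, 11.9]
width: 0.0366
```

The left screw hangs, with a gap of about 2.2 mm (0.0801 to 0.0778). The plan is left ≈ 2.2 + 0.8 + 2.8 = 5.8 mm (4.55 rad) and right ≈ 2.8 mm (2.2 rad). I'll lift the press off and turn the left screw clockwise.

play_rows(
  commands=[
    [0, 0, 0.15, 0, 0, 0, 3],
    [0, 0, 0.2, 0, 0, 0, 3],
    [0, 0, 0, 0, 0, 0, 3],
    [0, 0, -0.018, 0, 0, -0.14, 3],
    [0, 0, -0.018, 0, 0, -0.14, 3],
    [0, 0, -0.018, 0, 0, -0.14, 3],
    [0, 0, -0.018, 0, 0, -0.14, 3],
    [0, 0, -0.018, 0, 0, -0.14, 3],
    [0, 0, -0.018, 0, 0, -0.14, 3],
    [0, 0, -0.018, 0, 0, -0.14, 3],
    [0, 0, -0.018, 0, 0, -0.14, 3],
    [0, 0, -0.018, 0, 0, -0.14, 3],
    [0, 0, -0.018, 0, 0, -0.14, 3],
    [0, 0, -0.018, 0, 0, -0.14, 3],
    [0, 0, -0.018, 0, 0, -0.14, 3],
    [0, 0, 0, 0, 0, 0, 3],
    [0, 0, 0, 0, 0, 0, 3],
  ],
  grip_force=20,
)

```text
time: 8.15
ee_pos: [0.4992, 0.2784, 0.0781]
eef_rot: [0.843, 0.539, 0.001, -0.001]
ft_force: [-1.0, 5.8, 1.9]
width: 0.0363
```

play_rows(
  commands=[
    [0, 0.05, 0, 0, 0, -0.1435, 3],
    [0, 0.05, 0, 0, 0, -0.1435, 3],
    [0, 0, 0, 0, 0, -0.1435, 3],
    [0, 0, 0, 0, 0, -0.1435, 3],
    [0, 0, 0, 0, 0, -0.1435, 3],
    [0, 0, 0, 0, 0, -0.1435, 3],
    [0, 0, 0, 0, 0, -0.1435, 3],
    [0, 0, 0, 0, 0, -0.1435, 3],
    [0, 0, 0, 0, 0, -0.1435, 3],
    [0, 0, 0, 0, 0, -0.1435, 3],
    [0, 0, 0, 0, 0, -0.1435, 3],
    [0, 0, 0, 0, 0, -0.1435, 3],
    [0, 0, 0, 0, 0, -0.1435, 3],
    [0, 0, 0, 0, 0, -0.1435, 3],
    [0, 0, 0, 0, 0, -0.1435, 3],
    [0, 0, 0, 0, 0, -0.1435, 3],
    [0, 0, 0, 0, 0, -0.1435, 3],
    [0, 0, 0, 0, 0, -0.1435, 3],
    [0, 0, 0, 0, 0, -0.1435, 3],
    [0, 0, 0, 0, 0, -0.1435, 3],
  ],
)

```text
time: 10.65
ee_pos: [0.5006, 0.2756, 0.0776]
eef_rot: [-0.645, 0.764, -0.001, 0.0]
ft_force: [7.3, -3.2, -3.9]
width: 0.0362
```

```bash
python3 - <<'E'
from h import *
s=r.read_state();print(s)
E
```

```text
{'time': 10.65, 'joint_positions': array([-1.3129,  0.4749,  0.912 ,  1.8091, -0.4227,  1.0663, -1.9845]), 'joint_vel': array([-0.1733,  0.1037,  0.2519,  0.0112, -0.1628,  0.0405, -1.0055]), 'joint_torque': array([ -2.2327, -50.0744,  10.706 , -31.6973,  -1.2457,   1.8335,
         1.9458]), 'ee_pos': array([0.5006, 0.2756, 0.0776]), 'eef_rot': array([-0.6449,  0.7643, -0.0014,  0.0002]), 'ft_force': array([ 7.2678, -3.2065, -3.8959]), 'torque': array([-0.8569, -1.3492,  0.1997]), 'width': 0.03621933423305537}
```

play_rows(
  commands=[
    [0, 0, 0, 0, 0, 0, 3],
    [0, 0, 0, 0, 0, 0, 8.7],
    [0, 0, 0, 0, 0, 0, 8.7],
    [0, 0, 0, 0, 0, 0, 8.7],
    [0, 0, 0, 0, 0, 0, 8.7],
    [0, 0, 3, 0, 0, 0, 8.7],
    [0, 0, 3, 0, 0, 0, 8.7],
    [0, 0, 3, 0, 0, 0, 8.7],
    [0, 0, 3, 0, 0, 0, 8.7],
    [-0.26, -1.8, 0, 0, 0, 0.18, 8.7],
    [-0.26, -1.8, 0, 0, 0, 0.18, 8.7],
    [-0.26, -1.8, 0, 0, 0, 0.18, 8.7],
    [-0.26, -1.8, 0, 0, 0, 0.18, 8.7],
    [-0.26, -1.8, 0, 0, 0, 0.18, 8.7],
    [-0.26, -1.8, 0, 0, 0, 0.18, 8.7],
    [-0.26, -1.8, 0, 0, 0, 0.18, 8.7],
    [-0.26, -1.8, 0, 0, 0, 0.18, 8.7],
    [-0.26, -1.8, 0, 0, 0, 0.18, 8.7],
    [-0.26, -1.8, 0, 0, 0, 0.18, 8.7],
  ],
)

```text
time: 13.02
ee_pos: [0.4734, 0.0964, 0.198]
eef_rot: [0.999, 0.036, 0.0, -0.0]
ft_force: [0.6, 0.0, 0.3]
width: 0.0867
```

```bash
python3 - <<'E'
from h import *
s=r.read_state();print(s["ee_pos"],s["joint_positions"],s["ft_force"])
c=r.camera("wrist");cv2.imwrite("pics/w2.png",c["img"][:,:,::-1])
E
```

```text
[0.4734 0.0964 0.198 ] [-1.1815  0.0009  0.904   1.8963 -0.0012  1.2445 -0.2053] [0.5699 0.0186 0.3305]
```

View pics/w2.png

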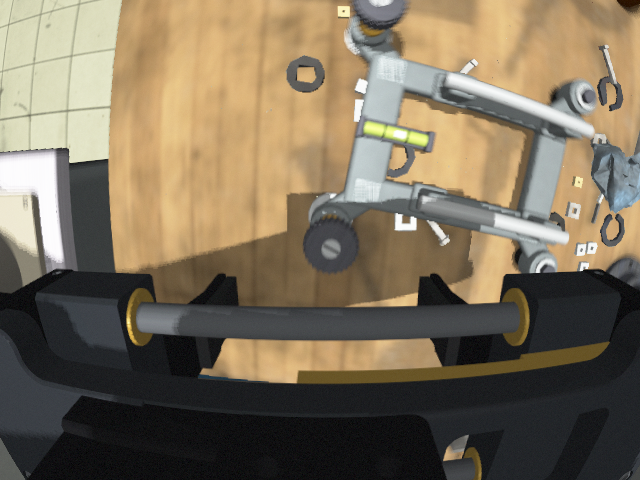

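Right knob at (330,245), vial at about (397,135). The bubble is now near the middle. I'll measure both numerically.

```bash
cat >> h.py <<'E'
def bubble(save=None):
    c=r.camera("wrist");hsv=cv2.cvtColor(c["img"],cv2.COLOR_RGB2HSV)
    m=cv2.inRange(hsv,(28,110,70),(45,255,255))
    n,l,st,ce=cv2.connectedComponentsWithStats(cv2.morphologyEx(m,cv2.MORPH_CLOSE,np.ones((9,9))))
    i=1+np.argmax(st[1:,4]);p=fplane(c,*ce[i],.05)
    im=rect(c,p,-.143,.05);h=cv2.cvtColor(im,cv2.COLOR_RGB2HSV).astype(int)
    ys,xs=np.where(cv2.inRange(h.astype(np.uint8),(28,110,70),(45,255,255))>0);y0=int(np.median(ys))
    a,b=np.percentile(xs,[.5,99.5]).astype(int)
    sat=h[y0-8:y0+9,:,1].mean(0);val=h[y0-40:y0+41,:,2]
    w=np.where(sat[a:b]<90)[0]+a; mid=(a+b)/2
    print("vial px",a,b,"bubble",w.min() if len(w) else None,w.max() if len(w) else None,"travel mm",-(w.mean()-mid)/8.6)
    if save: cv2.imwrite(save,im[:,:,::-1])
    return c
E
python3 - <<'E'
from h import *
c=bubble("pics/v2.png");print(fplane(c,330,245,.11))
E
```

```text
vial px 190 619 bubble 387 470 travel mm -2.7906976744186047
[0.4747 0.094  0.11  ]
```

View pics/v2.png

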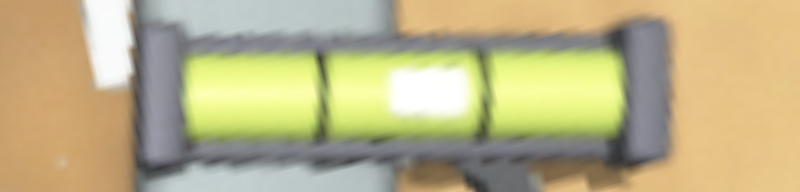

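Bubble at -2.8 mm, already within the rings. Moving down on the right knob, winding back about 1.2 rad on the way.

play_rows(
  commands=[
    [0, 0, 0, 0, 0, 0.17, 8.7],
    [0, 0, 0, 0, 0, 0.17, 8.7],
    [0, 0, 0, 0, 0, 0.17, 8.7],
    [0, 0, -2.36, 0, 0, 0.17, 8.7],
    [0.05, 0, -2.36, 0, 0, 0.17, 8.7],
    [0, 0, -2.36, 0, 0, 0.17, 8.7],
    [0, 0, -2.36, 0, 0, 0.17, 8.7],
    [0, 0, -2.36, 0, 0, 0, 8.7],
    [0, 0, 0, 0, 0, 0, 8.7],
  ],
)

```text
time: 14.25
ee_pos: [0.473, 0.0972, 0.0787]
eef_rot: [0.81, 0.586, -0.002, 0.0]
ft_force: [0.1, 0.4, 1.0]
width: 0.0869
```

play_rows(
  commands=[
    [0, 0, 0, 0, 0, 0, 3],
    [0, 0, 0, 0, 0, 0, 3],
    [0, 0, 0, 0, 0, 0, 3],
    [0, 0, 0, 0, 0, 0, 3],
    [0, 0, 0, 0, 0, 0, 3],
    [0, 0, 0, 0, 0, 0, 3],
  ],
  grip_force=15,
)

```text
time: 15.0
ee_pos: [0.4741, 0.0972, 0.08]
eef_rot: [0.809, 0.587, 0.0, -0.0]
ft_force: [-0.4, 1.6, 0.8]
width: 0.0361
```

play_rows(
  commands=[
    [0, 0, -0.05, 0, 0, 0, 3],
    [0, 0, -0.05, 0, 0, 0, 3],
    [0, 0, 0, 0, 0, 0, 3],
    [0, 0, 0, 0, 0, 0, 3],
  ],
)

```text
time: 15.5
ee_pos: [0.474, 0.0972, 0.0791]
eef_rot: [0.809, 0.588, 0.0, -0.0]
ft_force: [-2.0, 0.8, 4.4]
width: 0.0363
```

play_rows(
  commands=[
    [0, 0, -0.05, 0, 0, 0, 3],
    [0, 0, 0, 0, 0, 0, 3],
    [0, 0, 0, 0, 0, 0, 3],
  ],
)

```text
time: 15.88
ee_pos: [0.474, 0.0971, 0.0787]
eef_rot: [0.809, 0.588, 0.0, -0.0]
ft_force: [-2.8, -0.1, 6.9]
width: 0.0366
```

play_rows(
  commands=[
    [0, 0, -0.05, 0, 0, 0, 3],
    [0, 0, 0, 0, 0, 0, 3],
    [0, 0, 0, 0, 0, 0, 3],
  ],
)

```text
time: 16.25
ee_pos: [0.4741, 0.0971, 0.0784]
eef_rot: [0.809, 0.587, 0.0, -0.0]
ft_force: [-4.0, 0.1, 11.2]
width: 0.0364
```

The right screw now hangs, with a gap of about 1.2 mm. I'll turn it 2.0 mm (1.57 rad): gap plus 0.8.

play_rows(
  commands=[
    [0, 0, 0.1, 0, 0, 0, 3],
    [0, 0, 0.1, 0, 0, 0, 3],
    [0, 0, 0, 0, 0, 0, 3],
    [0, 0, -0.017, 0, 0, -0.131, 3],
    [0, 0, -0.017, 0, 0, -0.131, 3],
    [0, 0, -0.017, 0, 0, -0.131, 3],
    [0, 0, -0.017, 0, 0, -0.131, 3],
    [0, 0, -0.017, 0, 0, -0.131, 3],
    [0, 0, -0.017, 0, 0, -0.131, 3],
    [0, 0, -0.017, 0, 0, -0.131, 3],
    [0, 0, 0, 0, 0, -0.131, 3],
    [0, 0, 0, 0, 0, -0.131, 3],
    [0, 0, 0, 0, 0, -0.131, 3],
    [0, 0, 0, 0, 0, -0.131, 3],
    [0, 0, 0, 0, 0, -0.131, 3],
    [0, 0, 0, 0, 0, 0, 3],
    [0, 0, 0, 0, 0, 0, 3],
  ],
  grip_force=20,
)

```text
time: 18.38
ee_pos: [0.4755, 0.0979, 0.0787]
eef_rot: [0.988, -0.157, 0.002, -0.0]
ft_force: [9.4, 4.9, -10.9]
width: 0.0361
```

play_rows(
  commands=[
    [0, 0, 0, 0, 0, 0, 8.7],
    [0, 0, 0, 0, 0, 0, 8.7],
    [0, 0, 0, 0, 0, 0, 8.7],
    [0, 0, 0, 0, 0, 0, 8.7],
  ],
)

```text
time: 18.88
ee_pos: [0.4738, 0.0969, 0.0786]
eef_rot: [0.988, -0.157, -0.0, 0.0]
ft_force: [-0.4, -0.4, -0.3]
width: 0.0681
```

play_rows(
  commands=[
    [0, 0, 0, 0, 0, 0, 3],
    [0, 0, 0, 0, 0, 0, 3],
    [0, 0, 0, 0, 0, 0, 3],
    [0, 0, 0, 0, 0, 0, 3],
    [0, 0, 0, 0, 0, 0, 3],
    [0, 0, 0, 0, 0, 0, 3],
  ],
  grip_force=15,
)

```text
time: 19.62
ee_pos: [0.475, 0.0967, 0.079]
eef_rot: [0.988, -0.158, 0.001, 0.0]
ft_force: [4.6, -1.9, -2.7]
width: 0.0363
```

play_rows(
  commands=[
    [0, 0, -0.05, 0, 0, 0, 3],
    [0, 0, 0, 0, 0, 0, 3],
    [0, 0, 0, 0, 0, 0, 3],
  ],
)

```text
time: 20.0
ee_pos: [0.4749, 0.0969, 0.0787]
eef_rot: [0.988, -0.157, 0.001, -0.0]
ft_force: [4.2, -2.1, 4.3]
width: 0.0362
```

play_rows(
  commands=[
    [0, 0, -0.05, 0, 0, 0, 3],
    [0, 0, 0, 0, 0, 0, 3],
    [0, 0, 0, 0, 0, 0, 3],
  ],
)

```text
time: 20.38
ee_pos: [0.4751, 0.0969, 0.0786]
eef_rot: [0.988, -0.158, 0.001, -0.0]
ft_force: [3.6, -3.1, 10.8]
width: 0.0364
```

The right corner is stiff now, at about 13 N for 0.4 mm. Next is the bubble and a press on the left corner.

play_rows(
  commands=[
    [0, 0, 0.1, 0, 0, 0, 3],
    [0, 0, 0, 0, 0, 0, 8.7],
    [0, 0, 0, 0, 0, 0, 8.7],
    [0, 0, 0, 0, 0, 0, 8.7],
    [0, 0, 0, 0, 0, 0, 8.7],
    [0, 0, 3, 0, 0, 0, 8.7],
    [0, 0, 3, 0, 0, 0, 8.7],
    [0, 0, 3, 0, 0, 0, 8.7],
    [0, 0, 3, 0, 0, 0, 8.7],
    [0.26, 1.8, 0, 0, 0, 0.12, 8.7],
    [0.26, 1.8, 0, 0, 0, 0.12, 8.7],
    [0.26, 1.8, 0, 0, 0, 0.12, 8.7],
    [0.26, 1.8, 0, 0, 0, 0.12, 8.7],
    [0.26, 1.8, 0, 0, 0, 0.12, 8.7],
    [0.26, 1.8, 0, 0, 0, 0.12, 8.7],
    [0.26, 1.8, 0, 0, 0, 0.12, 8.7],
    [0.26, 1.8, 0, 0, 0, 0.12, 8.7],
    [0.26, 1.8, 0, 0, 0, 0.12, 8.7],
    [0.26, 1.8, 0, 0, 0, 0.12, 8.7],
    [0, 0, 0, 0, 0, 0, 8.7],
  ],
)

```text
time: 22.88
ee_pos: [0.4997, 0.278, 0.1983]
eef_rot: [0.904, 0.428, -0.0, 0.0]
ft_force: [-0.5, -0.3, 0.9]
width: 0.0871
```

```bash
python3 - <<'E'
from h import *
c=bubble("pics/v3.png");cv2.imwrite("pics/w3.png",c["img"][:,:,::-1])
print(r.read_state()["joint_positions"])
E
```

```text
vial px 326 492 bubble 460 491 travel mm -8.313953488372093
[-1.3687  0.322   0.9591  1.6807 -0.2731  1.2827  0.5267]
```

View pics/w3.png

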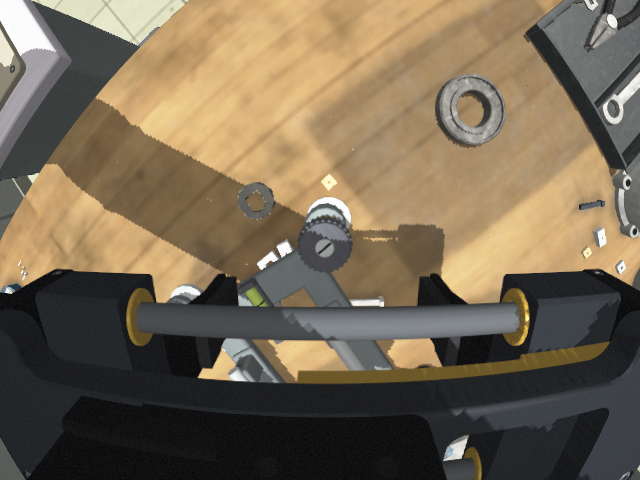

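The vial is hidden behind the gripper from here; the left knob is at (325,247). I'll press-test the left corner and look at the bubble afterwards.

play_rows(
  commands=[
    [0, 0, -3, 0, 0, 0, 8.7],
    [0, 0, -3, 0, 0, 0, 8.7],
    [0, 0, -3, 0, 0, 0, 8.7],
    [0, 0, -2.85, 0, 0, 0, 8.7],
    [0, 0, 0, 0, 0, 0, 8.7],
  ],
)

```text
time: 23.55
ee_pos: [0.4989, 0.2753, 0.0789]
eef_rot: [0.905, 0.426, -0.002, 0.001]
ft_force: [-0.2, 0.0, 1.6]
width: 0.0871
```

play_rows(
  commands=[
    [0, 0, 0, 0, 0, 0, 3],
    [0, 0, 0, 0, 0, 0, 3],
    [0, 0, 0, 0, 0, 0, 3],
    [0, 0, 0, 0, 0, 0, 3],
    [0, 0, 0, 0, 0, 0, 3],
    [0, 0, 0, 0, 0, 0, 3],
  ],
  grip_force=15,
)

```text
time: 24.3
ee_pos: [0.4997, 0.2764, 0.0802]
eef_rot: [0.904, 0.428, -0.001, 0.0]
ft_force: [-4.7, -3.3, 6.4]
width: 0.0362
```

play_rows(
  commands=[
    [0, 0, -0.05, 0, 0, 0, 3],
    [0, 0, 0, 0, 0, 0, 3],
    [0, 0, 0, 0, 0, 0, 3],
  ],
)

```text
time: 24.68
ee_pos: [0.4997, 0.2764, 0.0801]
eef_rot: [0.904, 0.428, -0.001, -0.0]
ft_force: [-5.1, -2.4, 10.5]
width: 0.0367
```

play_rows(
  commands=[
    [0, 0, -0.05, 0, 0, 0, 3],
    [0, 0, 0, 0, 0, 0, 3],
    [0, 0, 0, 0, 0, 0, 3],
  ],
)

```text
time: 25.05
ee_pos: [0.4998, 0.2764, 0.0801]
eef_rot: [0.904, 0.427, -0.001, -0.0]
ft_force: [-6.8, -3.8, 13.2]
width: 0.0366
```

play_rows(
  commands=[
    [0, 0, -0.05, 0, 0, 0, 3],
    [0, 0, 0, 0, 0, 0, 3],
    [0, 0, 0, 0, 0, 0, 3],
  ],
)

```text
time: 25.42
ee_pos: [0.5, 0.2764, 0.08]
eef_rot: [0.904, 0.427, -0.0, -0.0]
ft_force: [-8.3, -5.6, 18.2]
width: 0.0367
```

The left corner is solid, about 0.2 mm for 12 N. Back to the right corner for the bubble view and a finer test.

play_rows(
  commands=[
    [0, 0, 0.15, 0, 0, 0, 3],
    [0, 0, 0, 0, 0, 0, 8.7],
    [0, 0, 0, 0, 0, 0, 8.7],
    [0, 0, 0, 0, 0, 0, 8.7],
    [0, 0, 0, 0, 0, 0, 8.7],
    [0, 0, 3, 0, 0, 0, 8.7],
    [0, 0, 3, 0, 0, 0, 8.7],
    [0, 0, 3, 0, 0, 0, 8.7],
    [0, 0, 3, 0, 0, 0, 8.7],
    [-0.25, -1.8, 0, 0, 0, -0.08, 8.7],
    [-0.25, -1.8, 0, 0, 0, -0.08, 8.7],
    [-0.25, -1.8, 0, 0, 0, -0.08, 8.7],
    [-0.25, -1.8, 0, 0, 0, -0.08, 8.7],
    [-0.25, -1.8, 0, 0, 0, -0.08, 8.7],
    [-0.25, -1.8, 0, 0, 0, -0.08, 8.7],
    [-0.25, -1.8, 0, 0, 0, -0.08, 8.7],
    [-0.25, -1.8, 0, 0, 0, -0.08, 8.7],
    [-0.25, -1.8, 0, 0, 0, -0.08, 8.7],
    [-0.25, -1.8, 0, 0, 0, -0.08, 8.7],
  ],
)

```text
time: 27.8
ee_pos: [0.475, 0.0964, 0.2002]
eef_rot: [0.999, 0.041, 0.0, -0.0]
ft_force: [0.3, -0.2, 0.7]
width: 0.087
```

```bash
python3 - <<'E'
from h import *
c=bubble("pics/v4.png");cv2.imwrite("pics/w4.png",c["img"][:,:,::-1])
s=r.read_state();print(s["joint_positions"],s["ee_pos"],s["ft_force"])
E
```

```text
vial px 311 741 bubble 492 577 travel mm -0.9883720930232559
[-1.5057 -0.0193  1.2362  1.8976  0.0188  1.2507 -0.2015] [0.4749 0.0936 0.2001] [-0.231  -3.7128  0.4172]
```

Bubble about -1.0 mm, well between the rings. Now a gentle pull/press test on the right screw, watching joint 3, which has drifted to 1.24.

play_rows(
  commands=[
    [0, 0, 0, 0, 0, 0, 8.7],
    [0, 0.05, -3, 0, 0, 0, 8.7],
    [0, 0, -3, 0, 0, 0, 8.7],
    [0, 0, 0, 0, 0, 0, 8.7],
  ],
)

```text
time: 28.35
ee_pos: [0.474, 0.0975, 0.1388]
eef_rot: [0.999, 0.043, -0.001, 0.002]
ft_force: [-0.8, 0.0, 0.5]
width: 0.0869
```

```bash
python3 - <<'E'
from h import *
s=r.read_state();print(s["joint_positions"],s["ee_pos"],s["ft_force"])
E
```

```text
[-1.4259  0.1668  1.2363  1.9727 -0.1711  1.1226 -0.0332] [0.474  0.0975 0.1388] [-0.8057  0.0393  0.5187]
```

play_rows(
  commands=[
    [0, 0, -3, 0, 0, 0, 8.7],
    [0, 0, -2.9, 0, 0, 0, 8.7],
    [0, 0, 0, 0, 0, 0, 8.7],
    [0, 0, 0, 0, 0, 0, 3],
    [0, 0, 0, 0, 0, 0, 3],
    [0, 0, 0, 0, 0, 0, 3],
    [0, 0, 0, 0, 0, 0, 3],
    [0, 0, 0, 0, 0, 0, 3],
    [0, 0, 0, 0, 0, 0, 3],
  ],
  grip_force=15,
)

```text
time: 29.48
ee_pos: [0.4754, 0.0976, 0.0814]
eef_rot: [0.999, 0.042, 0.0, -0.0]
ft_force: [2.8, -1.0, -1.4]
width: 0.0369
```

play_rows(
  commands=[
    [0, 0, 0.05, 0, 0, 0, 3],
    [0, 0, 0, 0, 0, 0, 3],
    [0, 0, 0, 0, 0, 0, 3],
  ],
)

```text
time: 29.85
ee_pos: [0.4753, 0.0976, 0.0816]
eef_rot: [0.999, 0.042, 0.0, 0.0]
ft_force: [4.2, -0.6, -8.0]
width: 0.0363
```

play_rows(
  commands=[
    [0, 0, 0.05, 0, 0, 0, 3],
    [0, 0, 0, 0, 0, 0, 3],
    [0, 0, 0, 0, 0, 0, 3],
  ],
)

```text
time: 30.22
ee_pos: [0.4751, 0.0975, 0.0818]
eef_rot: [0.999, 0.042, 0.0, 0.0]
ft_force: [6.8, 0.7, -13.4]
width: 0.0364
```

```bash
python3 - <<'E'
from h import *
s=r.read_state();print(s["joint_positions"],s["ee_pos"],s["ft_force"])
E
```

```text
[-1.3021  0.2944  1.1448  2.0288 -0.3165  1.0106  0.0823] [0.4751 0.0975 0.0818] [  6.7981   0.6589 -13.4274]
```

The right corner takes a 13 N pull with only 0.4 mm of give, so it is well loaded. I'll do the same pull on the left to make sure it is not the light one.

play_rows(
  commands=[
    [0, 0, -0.1, 0, 0, 0, 3],
    [0, 0, 0, 0, 0, 0, 8.7],
    [0, 0, 0, 0, 0, 0, 8.7],
    [0, 0, 0, 0, 0, 0, 8.7],
    [0, 0, 0, 0, 0, 0, 8.7],
    [0, 0, 3, 0, 0, 0, 8.7],
    [0, 0, 3, 0, 0, 0, 8.7],
    [0, 0, 2, 0, 0, 0, 8.7],
    [0.25, 1.8, 0, 0, 0, 0, 8.7],
    [0.25, 1.8, 0, 0, 0, 0, 8.7],
    [0.25, 1.8, 0, 0, 0, 0, 8.7],
    [0.25, 1.8, 0, 0, 0, 0, 8.7],
    [0.25, 1.8, 0, 0, 0, 0, 8.7],
    [0.25, 1.8, 0, 0, 0, 0, 8.7],
    [0.25, 1.8, 0, 0, 0, 0, 8.7],
    [0.25, 1.8, 0, 0, 0, 0, 8.7],
    [0.25, 1.8, 0, 0, 0, 0, 8.7],
    [0.25, 1.8, 0, 0, 0, 0, 8.7],
    [0, 0, 0, 0, 0, 0, 8.7],
  ],
)

```text
time: 32.6
ee_pos: [0.4999, 0.2791, 0.161]
eef_rot: [0.999, 0.043, 0.0, 0.0]
ft_force: [-0.1, -0.8, 0.3]
width: 0.0871
```

```bash
python3 - <<'E'
from h import *
s=r.read_state();print(s["joint_positions"],s["ee_pos"],s["ft_force"])
E
```

```text
[-1.4357  0.4162  1.0694  1.7274 -0.385   1.2296 -0.1839] [0.4999 0.2791 0.161 ] [-0.1356 -0.8327  0.3356]
```

play_rows(
  commands=[
    [0, -0.2, -3, 0, 0, 0, 8.7],
    [0, 0, -3, 0, 0, 0, 8.7],
    [0, 0, -2, 0, 0, 0, 8.7],
    [0, 0, 0, 0, 0, 0, 8.7],
    [0, 0, 0, 0, 0, 0, 3],
    [0, 0, 0, 0, 0, 0, 3],
    [0, 0, 0, 0, 0, 0, 3],
    [0, 0, 0, 0, 0, 0, 3],
    [0, 0, 0, 0, 0, 0, 3],
    [0, 0, 0, 0, 0, 0, 3],
  ],
)

```text
time: 33.85
ee_pos: [0.4999, 0.2755, 0.0813]
eef_rot: [0.999, 0.042, -0.0, -0.0]
ft_force: [-1.8, -1.1, 2.8]
width: 0.0366
```

play_rows(
  commands=[
    [0, 0, 0.05, 0, 0, 0, 3],
    [0, 0, 0, 0, 0, 0, 3],
    [0, 0, 0, 0, 0, 0, 3],
  ],
)

```text
time: 34.22
ee_pos: [0.4997, 0.2755, 0.0814]
eef_rot: [0.999, 0.042, -0.0, 0.0]
ft_force: [-0.1, 1.0, -4.0]
width: 0.0364
```

play_rows(
  commands=[
    [0, 0, 0.05, 0, 0, 0, 3],
    [0, 0, 0, 0, 0, 0, 3],
    [0, 0, 0, 0, 0, 0, 3],
  ],
)

```text
time: 34.6
ee_pos: [0.4997, 0.2754, 0.0817]
eef_rot: [0.999, 0.042, -0.0, 0.0]
ft_force: [1.4, 0.5, -15.0]
width: 0.0366
```

play_rows(
  commands=[
    [0, 0, 0.05, 0, 0, 0, 3],
    [0, 0, 0, 0, 0, 0, 3],
    [0, 0, 0, 0, 0, 0, 3],
  ],
)

```text
time: 34.98
ee_pos: [0.4995, 0.2753, 0.0822]
eef_rot: [0.999, 0.042, -0.0, 0.0]
ft_force: [1.0, 0.9, -22.1]
width: 0.0364
```

The left stays stiff to a pull of about 15 N, so both front corners are well loaded. I'll release, withdraw and check the bubble.

play_rows(
  commands=[
    [0, 0, -0.15, 0, 0, 0, 3],
    [0, 0, 0, 0, 0, 0, 8.7],
    [0, 0, 0, 0, 0, 0, 8.7],
    [0, 0, 0, 0, 0, 0, 8.7],
    [0, 0, 0, 0, 0, 0, 8.7],
    [0, 0, 3, 0, 0, 0, 8.7],
    [0, 0, 3, 0, 0, 0, 8.7],
    [0, 0, 3, 0, 0, 0, 8.7],
    [0, 0, 3, 0, 0, 0, 8.7],
    [-0.3, -2.2, 0, 0, 0, 0, 8.7],
    [-0.3, -2.2, 0, 0, 0, 0, 8.7],
    [-0.3, -2.2, 0, 0, 0, 0, 8.7],
    [-0.3, -2.2, 0, 0, 0, 0, 8.7],
    [-0.3, -2.2, 0, 0, 0, 0, 8.7],
    [-0.3, -2.2, 0, 0, 0, 0, 8.7],
    [-0.3, -2.2, 0, 0, 0, 0, 8.7],
    [-0.3, -2.2, 0, 0, 0, 0, 8.7],
    [0, 0, 0, 0, 0, 0, 8.7],
    [0, 0, 0, 0, 0, 0, 8.7],
    [0, 0, 0, 0, 0, 0, 8.7],
  ],
)

```text
time: 37.48
ee_pos: [0.4759, 0.1002, 0.201]
eef_rot: [0.999, 0.043, 0.0, 0.0]
ft_force: [-0.3, -0.6, -0.3]
width: 0.0871
```

```bash
python3 - <<'E'
from h import *
c=bubble("pics/v5.png");cv2.imwrite("pics/w5.png",c["img"][:,:,::-1])
s=r.read_state();print(s["joint_positions"],s["ee_pos"],s["ft_force"])
E
```

```text
vial px 189 617 bubble 323 453 travel mm -0.6963378775728434
[-1.5373 -0.0052  1.2637  1.8914  0.0062  1.2519 -0.1906] [0.476  0.1001 0.2011] [-0.5741  0.5024  0.0279]
```

View pics/w5.png

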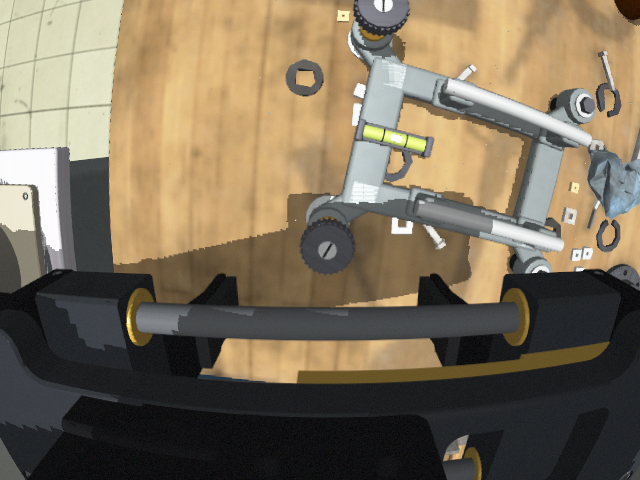

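The bubble, near (390,137), lies between the rings, and the stand is where it was. The measured span includes a ring pixel; the real travel is about -1 mm. The gripper is clear, so I'm handing in.

```bash
python3 -c "
from bench import r
print(r.close_job())"
```

```text
the job is handed in; nothing more can be done
None
```

I turned both front screws, left the bubble between the rings, and handed the job in at about 37.5 s of the 72 s. No verdict is reported.

- **Left screw:** it was the one hanging clear, by about 2.2 mm. I turned it clockwise about 0.72 turn.
- **Right screw:** after that it hung clear by about 1.2–1.4 mm. I turned it clockwise about 0.25 turn.
- **Bubble:** it started about 8.2 mm to the rear. My last two readings were about -1.0 and -0.7 mm, against limits of ±4.2 mm. The -0.7 mm figure caught a ring pixel; the true value is nearer -1 mm.
- **Corners:** pressed with 12–13 N, neither front corner gave more than about 0.4 mm. Pulled up, the right stayed stiff to 13 N. The left stayed stiff to 15 N and began to soften only near 22 N. So both front screws carry a fair share.
- **Stand and tool:** the knobs were still where I first found them, to within 1–2 mm. The gripper was clear of everything, with no force on it.

**Not checked or imperfect:**
- I did not press the rear feet; their load is inferred from the front tests.
- One bubble reading failed because the gripper hid the vial. I ignored it and retook the reading from another position.
- I did not measure the bystanders again, but nothing came near them.

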